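# Open the combination lock of the specimen case and hold it up

### The arm

A 6-joint arm with a two-finger parallel gripper is mounted at the origin on the work surface. World frame = base frame: x ahead of the robot, y to its left, z up, the work surface at z = 0. Lengths are in m, angles in degrees, forces in N, time in s.
With the tool pointing down it reaches from about 0.25 to 0.725 m from the base axis. Payload 9.7 kg.
Tool frame: the origin (TCP) lies midway between the tips of the shut fingers; the grasp point (between the pads) lies 19 mm behind it (grip_point_offset is the distance from the TCP to the grasp point, in m); y points along the fingers, z is the direction in which the jaws open and shut, and the axes are right-handed (so a half turn about y gives the same grasp; the last joint's range is limited). The gripper opens to 85 mm and grips with 20 to 120 N. Pads are 22 mm wide; open, the fingers measure 114 mm over their backs; the gripper's body (76 mm by 85 mm) begins 54 mm behind the grasp point. The pads swing forward as they close: fully open they stand 13 mm farther back than shut.
Start: joints at [-64.171, 4.979, 10.078, 95.1, 0, 90], TCP at [0.24, -0.495, 0.231] pointing down, gripper open.
Joint ranges: [-179.16, 179.16], [-48.56, 103.87], [-65.8, 70.77], [-126.05, 130.52], [-82.76, 87.17], [-180, 180]. Speed limits (degrees/s): [127.2, 127.2, 147.25, 180, 180, 180].

### API

Orientations are given as [roll, pitch, yaw] about the fixed x, y, z axes, in that order (R = Rz(yaw) Ry(pitch) Rx(roll)).
In Python, from workcell import get_obs, camera, job_done, grip_point_offset gives the robot as it stands.
- The arm moves only by the tool move_arm, never from a script. Its argument "deltas" is a list that holds one entry, the list of rows, each a list of 4 numbers: the shift along the tool's x, y, z in m, then the turn about the tool's y in degrees. A call has 1 to 5 rows; each row is the pose to reach, as a shift and turn from the pose commanded when the call began, along the tool's axes at that moment; what a row does not reach only later rows make up. A row lasts 1/10 s, in which the tool goes at most 50 mm and 8.59 degrees, less where a joint would pass 70% of its speed; a pose out of reach is approached as far as the arm can. A call with a gripper value outside its range is refused whole. "claw" is the finger opening in m, from 0 to 0.0854, set as the call begins (left out, the last holds). The fingers move at their own pace and stop on an object; "newtons" is the grip in N (left out, the last holds). Time passes only in rows, so rows that repeat a pose let the fingers close. It gives the time, the measured TCP pose, the force and the opening at its end, in the units of the state.
- get_obs(): the state, without advancing time (a new reading comes with each control period).
- camera(name): name is "scene" or "top"; returns a dict with "color" (400x640x3 uint8, blue, green, red), "range_z" (400x640 float32, m along the optical axis (not along the pixel's ray), 0 where there is no reading), "fx", "fy", "cx", "cy" (pixels), "T" (4x4, takes a point from camera to world coordinates). Camera axes: x right, y down, z forward; pixel columns grow to the right and rows downward; lengths in m; the calibration is good to about 2 mm. A picture is of the moment at which its call begins.
- job_done(): hands the job in, once; it reports no verdict.
The state is a dict: "time": time; "q": joint angles; "qd": joint speeds; "joint_efforts": joint torques, N m; "ee_pos": TCP position; "tcp_rot": TCP orientation; "wrist_force": force on the tool from outside, world axes, zero at the start; "torque": the same for the moment, N m; "opening": finger opening in m.
Only numpy, scipy, OpenCV 4.12 (cv2) and the standard library are available. Lean on these libraries where they do the work, as an engineer would, in place of code of your own. Each camera call takes 0.05 s, during which the arm holds its last target. There are 200 camera calls.

### The job

The grey specimen case on the microscope bench is secured by a brass combination padlock. Turn the lock's dial clockwise until its pointer meets the index ridge and the shackle clicks out a little, pull the shackle out as far as it goes, then take the opened lock by its brass body, lift it straight up off the hasp stud and finish while holding it still and level, dial up, at least 12 cm higher than it lay, with the shackle still open. Leave everything else where it stands.

Things in the scene. Friction and masses are not known exactly. Their poses are not given: they have to be found in the camera images.
- case: grey steel specimen case fixed to the bench, 200 (x) x 260 (y) x 70 mm tall; origin under its centre, x points away from the shackle. On its lid a cradle (pedestal 12 mm high, 50 mm wide, with end walls and corner posts up to 22 mm above the lid) holds the lock with 1 mm play; the middle 45 mm of the lock's long sides is free for fingers
- stud (a point): centre of the top of the hasp stud, 107.5 mm above the bench: neck 8 mm, round head 25 mm across, 5 mm thick, inside the shackle's loop, on a steel strap (18 mm wide, top 76 mm above the bench) that runs out from the case's lid under the shackle. The lock cannot be lifted off it while the shackle is in; it can, straight up, once the shackle is fully out
- lock: brass combination padlock, loose, lying dial up in the cradle, about 0.5 kg in all; body 70 (x) x 58 (y) x 28 mm thick, underside 82 mm above the bench at the start; origin at the centre of the body's underside, z up, -x points to the shackle's end
- lock_center (a point): centre of the lock's brass body, half-way up, 96 mm above the bench at the start; axes as the lock's; grip it across its 58 mm width (y axis)
- dial_grip (a point): centre of the dial's grip bar, half-way up. The bar is 38 mm long (x axis), 13 mm wide (y axis: pinch it this way), 24 mm tall, on a disc 48 mm across and 6 mm thick whose top is 12 mm below this point. The axes turn with the dial: -x points along the bar to its pointed end, marked by a white line
- dial (a joint): dial angle, rad, about the vertical: positive is counter-clockwise from above; 0 when the pointer meets the index ridge on the body at the shackle side (axes then agree with the lock's). Starts at 0.8 to 2.6; stops at -0.4 and 3.4; light friction (0.03 N m), stays where left. Within 0.1 of 0 the notch frees the shackle, which then keeps the dial within about 0.2 of 0
- shackle_grip (a point): midway between the legs of the U-shaped steel shackle, 8 mm short of its crossbar's centre line, at the bars' mid-height (96 mm above the bench at first); axes as the lock's, it pulls out to -x. Bars 8 mm thick, U 49 mm wide outside (y axis): pinch it from above, from outside across both legs. It overhangs the case's edge, nothing but the strap is below
- shackle (a joint): how far the shackle is out, in m: 0 in, 0.020 fully out. While locked it stays below 0.003; at the notch a spring clicks it out to about 0.004 to 0.006; pulling it the rest of the way takes about 3 N, and it then stays out by its own friction
- objective: bystander: short steel microscope objective standing on the case's lid behind the lock, 30 mm across, 46 mm tall; origin at its foot
- oil_bottle: bystander: small amber glass bottle standing on the case's lid behind the lock, 28 mm across, 60 mm tall; origin at its foot
- key_padlock: bystander: small steel key padlock without a dial, lying on the bench, 70 x 44 x 18 mm; origin at the end of its underside away from its shackle
- beaker: bystander: glass beaker on the bench, 70 mm across, 85 mm tall; origin at its foot
- dish: bystander: shallow glass dish on the bench near the robot, 100 mm across, 16 mm tall; origin at its foot
- slide_tray: bystander: wooden slide tray on the bench, 220 x 110 x 22 mm; origin under its centre
- brush: bystander: wooden-handled brush lying on the bench, about 160 mm long; origin under its middle
Not all that is in view belongs to the job. There is more than one size of the lock; the job needs the largest.

How it is judged:
By the outcome, as a careful person would: the job done as asked, in the order asked, and still so for the second after the job is handed in, while the arm keeps its last pose, push and grip.
It also fails if it takes over 70 s, if anything falls off the work surface, if the arm or the gripper's body presses on something with over 40 N, if the wrist force passes 120 N, or if a joint passes its speed limit or range.

## Working session

There is one attempt and no reset: what is moved stays moved. The work goes in short steps, Python scripts to look and compute and a tool call to move; the robot and the scene stay as the last step left them, time stands still between calls to the robot, and variables do not carry over. Pictures are saved under pics/ and viewed, about 8 in all and at most 12, crops included, and the job is handed in when it is done.

Besides the shell and the picture viewer there is one more tool, called in YAML: its name, and indented under it one key for each argument. move_arm: Moves the arm, as the interface text tells. Its arguments: {"type":"object","properties":{"deltas":{"type":"array"},"claw":{"type":"number"},"newtons":{"type":"number"}},"required":["deltas"]}

```bash
ls; mkdir -p pics; python3 - <<'E'
from workcell import *
import cv2,numpy as np
print(get_obs(),grip_point_offset)
for n in("scene","top"):
    c=camera(n);cv2.imwrite(f"pics/{n}0.png",c["color"]);print(n,c["fx"],c["fy"],c["cx"],c["cy"],c["T"].round(4).tolist())
    np.savez(f"{n}0.npz",**c)
a=cv2.imread("pics/scene0.png");b=cv2.imread("pics/top0.png")
E
```

```text
pics
{'time': 0.0, 'q': array([-6.41697325e+01,  5.01298338e+00,  1.00325884e+01,  9.50990860e+01,
       -4.16909848e-04,  8.99993053e+01]), 'qd': array([ 0.06782996, -0.01095079,  0.01214307, -0.09124699,  0.0160714 ,
       -0.0133945 ]), 'joint_efforts': array([-2.45309471e-03, -5.20383132e+01,  4.64807653e+01,  1.63282268e-02,
       -1.76502226e-04, -1.42399406e-05]), 'ee_pos': array([ 0.23953445, -0.49483828,  0.23054829]), 'tcp_rot': array([-9.00794809e+01, -4.15945776e-04, -1.54169037e+02]), 'wrist_force': array([ 0.1721518 , -0.30956442, -0.47959864]), 'torque': array([-0.00994248, -0.04998819, -0.02833165]), 'opening': 0.08549179396472464} 0.0187
scene 442.6516495305949 442.6516495305949 317.06253570328624 201.88196145301958 [[0.091, 0.6511, -0.7535, 1.4321], [0.9958, -0.0675, 0.062, -0.0792], [-0.0105, -0.756, -0.6545, 0.8442], [0.0, 0.0, 0.0, 1.0]]
top 511.8387929729283 511.8387929729283 313.97821696552415 196.540227950848 [[0.0196, -0.9954, 0.0939, 0.3989], [-0.9997, -0.0183, 0.0145, -0.0099], [-0.0127, -0.0942, -0.9955, 1.8082], [0.0, 0.0, 0.0, 1.0]]
```

View pics/top0.png

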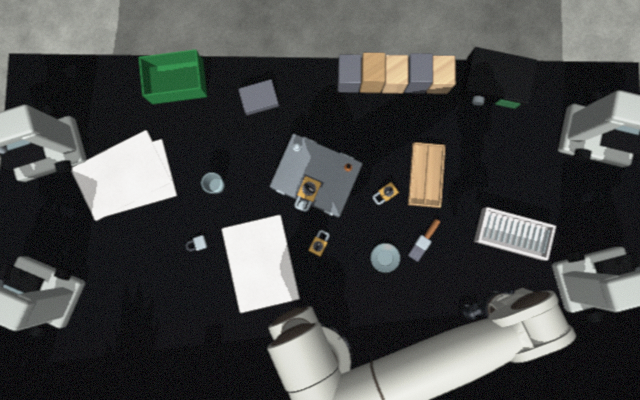

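View pics/scene0.png

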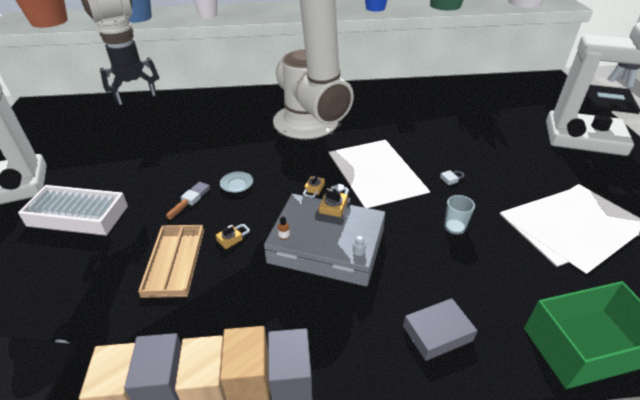

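Brass candidates in the top view are the lock on the case (309,190), a smaller one on the bench at (385,193) and another at (319,242). The steel key padlock is at (196,243). I choose (309,190), the largest, which lies on the grey case. Next I check it in a close crop and measure it.

```bash
cat > h.py <<'E'
from workcell import *
import cv2,numpy as np
def look(n):
    c=camera(n);c["P"]=world(c);return c
def world(c):
    v,u=np.mgrid[:400,:640];z=c["range_z"]
    p=np.stack([(u-c["cx"])/c["fx"]*z,(v-c["cy"])/c["fy"]*z,z,np.ones_like(z)],-1)
    return (p@np.asarray(c["T"]).T)[...,:3]
def proj(c,p):
    q=np.linalg.inv(c["T"])@np.r_[p,1];return q[0]/q[2]*c["fx"]+c["cx"],q[1]/q[2]*c["fy"]+c["cy"]
def crop(c,u,v,r,k,f):
    cv2.imwrite(f,cv2.resize(c["color"][v-r:v+r,u-r:u+r],None,fx=k,fy=k,interpolation=cv2.INTER_CUBIC))
def rect(P,m):
    x=P[m][:,:2].astype(np.float32)*1000
    return cv2.minAreaRect(x),len(x)
E
python3 - <<'E'
from h import *
t=dict(np.load("top0.npz"));s=dict(np.load("scene0.npz"))
a=cv2.resize(t["color"][145:220,265:365],None,fx=6,fy=6,interpolation=cv2.INTER_CUBIC)
b=cv2.resize(s["color"][170:280,260:390],None,fx=4,fy=4,interpolation=cv2.INTER_CUBIC)
cv2.imwrite("pics/a.png",np.vstack([a[:300*2][:, :600],])) 
h=max(a.shape[0],b.shape[0]);pad=lambda i:cv2.copyMakeBorder(i,0,h-i.shape[0],0,0,0)
j=np.hstack([pad(a),pad(b)]);cv2.imwrite("pics/c1.png",cv2.resize(j,(800,int(j.shape[0]*800/j.shape[1])),interpolation=cv2.INTER_AREA))
P=world(t);z=P[...,2]
roi=np.zeros(z.shape,bool);roi[125:225,260:370]=1
print("case lid",rect(P,roi&(abs(z-.07)<.006)))
hsv=cv2.cvtColor(t["color"],cv2.COLOR_BGR2HSV);br=(hsv[...,0]>12)&(hsv[...,0]<32)&(hsv[...,1]>90)&(hsv[...,2]>60)
print("brass",rect(P,roi&br&(z>.085)), P[roi&br&(z>.085)].mean(0))
for lo,hi in((.084,.1),(.1,.113),(.113,.121),(.121,.13),(.13,.16)):
  print(lo,rect(P,roi&(z>lo)&(z<hi)))
np.set_printoptions(linewidth=250)
print((z[172:216,290:330]*1000).astype(int)[::1])
E
```

```text
case lid (((637.6402587890625, 13.434112548828125), (259.8105163574219, 205.64926147460938), 67.58252716064453), 3164)
brass (((550.7466430664062, 6.2456512451171875), (135.3587188720703, 273.8485107421875), 69.75173950195312), 228) [0.5881465  0.02696856 0.11707985]
0.084 (((612.2147827148438, 24.423934936523438), (214.1493377685547, 204.75961303710938), 68.40665435791016), 160)
0.1 (((610.794921875, 22.369735717773438), (210.2494354248047, 203.57537841796875), 69.51189422607422), 295)
0.113 (((615.6532592773438, 24.868743896484375), (201.11709594726562, 182.985595703125), 66.75885009765625), 146)
0.121 (((631.5263061523438, 13.164146423339844), (194.3185272216797, 140.5250701904297), 71.25040435791016), 30)
0.13 (((616.864013671875, -28.970504760742188), (34.78416442871094, 164.454833984375), 26.00374412536621), 53)
[[ 67  74  75 ...  59  72  60]
 [ 68  63  70 ...  68  65  74]
 [ 66  80  77 ...  66  75  77]
 ...
 [ -6   2   3 ...  54  57  61]
 [  2   3   7 ...  -2   2  39]
 [-10   1  -2 ...   5  -5  -1]]
```

View pics/c1.png

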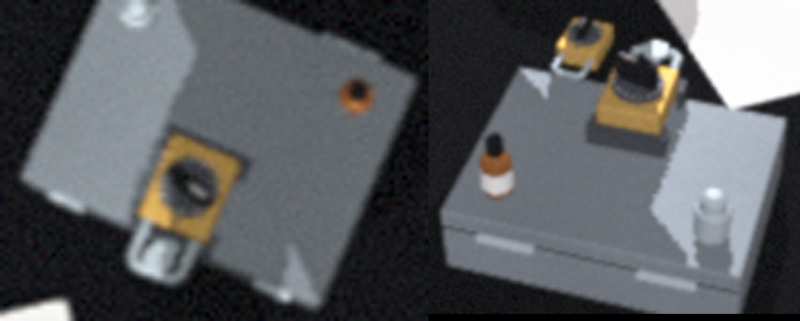

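The close crop confirms the choice. The large lock sits in the cradle on the case, with its dial bar's white pointer aiming lower-right in the top view and the shackle at the lower-left. The dial stands at about +70°. I'll now refine its pose with ray-plane intersections.

```bash
cat >> h.py <<'E'
def onplane(c,uv,h):
    uv=np.atleast_2d(uv);d=np.c_[(uv[:,0]-c["cx"])/c["fx"],(uv[:,1]-c["cy"])/c["fy"],np.ones(len(uv))]@np.asarray(c["T"])[:3,:3].T
    o=np.asarray(c["T"])[:3,3];return (o+d*((h-o[2])/d[:,2])[:,None])[:,:2]
E
python3 - <<'E'
from h import *
t=dict(np.load("top0.npz"));s=dict(np.load("scene0.npz"))
K=8
for n,c,(x0,x1,y0,y1) in(("top",t,(285,335,160,220)),("scene",s,(305,365,175,235))):
    g=cv2.resize(c["color"][y0:y1,x0:x1],None,fx=K,fy=K,interpolation=cv2.INTER_CUBIC)
    hsv=cv2.cvtColor(g,cv2.COLOR_BGR2HSV)
    m=cv2.inRange(hsv,(10,100,70),(35,255,255))
    k,l,st,ce=cv2.connectedComponentsWithStats(m);i=1+np.argmax(st[1:,4]);v,u=np.nonzero(l==i)
    uv=np.c_[(u+.5)/K-.5+x0,(v+.5)/K-.5+y0]
    w=onplane(c,uv,.110)
    r=cv2.minAreaRect((w*1000).astype(np.float32));print(n,"body",r)
    dk=cv2.inRange(hsv,(0,0,0),(180,255,60))
    if n=="top":
        # lid rectangle by colour
        G=cv2.cvtColor(c["color"],cv2.COLOR_BGR2GRAY)
        mm=np.zeros_like(G);mm[125:225,260:370]=(cv2.GaussianBlur(G,(3,3),0)[125:225,260:370]>45)*255
        cn=max(cv2.findContours(mm,0,2)[0],key=cv2.contourArea)[:,0]
        w=onplane(c,cn.astype(float),.07);r2=cv2.minAreaRect((w*1000).astype(np.float32));print("case",r2)
    big=cv2.resize(g,None,fx=1,fy=1)
    cv2.imwrite(f"pics/{n}_z.png",big)
    y=np.deg2rad(-22.4);ax=np.array([np.cos(y),np.sin(y)])
a=cv2.imread("pics/top_z.png");b=cv2.imread("pics/scene_z.png");h=480
cv2.imwrite("pics/z.png",cv2.resize(np.hstack([a,b]),(800,436)))
E
```

```text
top body ((584.8272705078125, 33.02766418457031), (60.134552001953125, 73.6041259765625), 67.75296020507812)
case ((625.632080078125, 16.942947387695312), (265.688720703125, 242.6483612060547), 67.66191101074219)
scene body ((594.2952270507812, 30.384662628173828), (64.0145034790039, 93.642333984375), 71.36650085449219)
```

View pics/z.png

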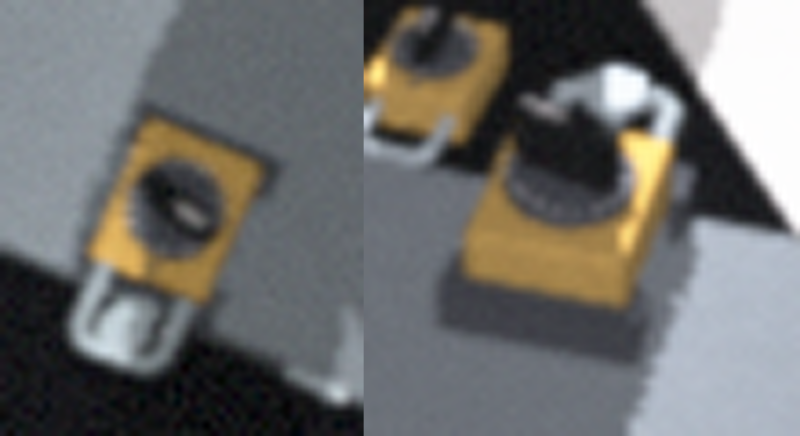

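move_arm:
  deltas:
    - [[-0.03,0,-0.018,-6],[-0.065,0,-0.039,-12],[-0.1,0,-0.06,-18],[-0.138,0,-0.082,-24],[-0.172,0,-0.103,-29]]
  claw: 0.04

```text
time: 0.6
ee_pos: [0.3502, -0.3257, 0.231]
tcp_rot: [-90.0, 0.0, -124.9]
wrist_force: [1.2, -1.0, -0.4]
opening: 0.0397
```

```bash
cat > st.py <<'E'
from h import *
import sys
def st(tx,ty,tz,yaw):
    o=get_obs();y=np.deg2rad(o["tcp_rot"][2]);d=np.array([tx,ty,tz])-o["ee_pos"]
    print("t",o["time"],"pos",o["ee_pos"].round(4),"rot",o["tcp_rot"].round(2),"F",o["wrist_force"].round(1),"op",round(o["opening"],4),"q",o["q"].round(1))
    print("tool shift",round(d[0]*np.cos(y)+d[1]*np.sin(y),4),round(-d[2],4),round(-d[0]*np.sin(y)+d[1]*np.cos(y),4),"turn",round(-((yaw-o["tcp_rot"][2]+180)%360-180),2))
if __name__=="__main__": st(*map(float,sys.argv[1:]))
E
python3 st.py .5855 .031 .2 -125.2
```

```text
t 0.6 pos [ 0.3502 -0.3257  0.231 ] rot [-9.0020e+01  1.0000e-02 -1.2494e+02] F [ 1.2 -1.  -0.4] op 0.0397 q [-42.9  -4.8   0.3  95.1   0.   82. ]
tool shift -0.4272 0.031 -0.0114 turn 0.26
```

move_arm:
  deltas:
    - [[-0.04,0,-0.001,-8],[-0.08,0,-0.002,-16.5],[-0.12,0,-0.003,-25],[-0.16,0,-0.004,-33],[-0.2,0,-0.005,-41.5]]

```text
time: 1.1
ee_pos: [0.4612, -0.1595, 0.2311]
tcp_rot: [-90.0, 0.0, -83.3]
wrist_force: [-0.4, -1.7, 0.6]
opening: 0.0402
```

move_arm:
  deltas:
    - [[0,0,0,-8.5],[0,0,0,-17],[0,0,0,-25.5],[0,0,0,-34],[0,0,0,-42.5]]

```text
time: 1.6
ee_pos: [0.4606, -0.1609, 0.2309]
tcp_rot: [-90.0, 0.0, -40.8]
wrist_force: [-0.4, -0.4, 0.5]
opening: 0.0398
```

move_arm:
  deltas:
    - [[0,0,0,-8.5],[0,0,0,-17],[0,0,0,-25.5],[0,0,0,-34],[0,0,0,-42.5]]

```text
time: 2.1
ee_pos: [0.4605, -0.161, 0.2309]
tcp_rot: [-90.0, 0.0, 1.7]
wrist_force: [-0.7, -0.4, -0.8]
opening: 0.0402
```

move_arm:
  deltas:
    - [[0,0,0,-8.5],[0,0,0,-17],[0,0,0,-25.5],[0,0,0,-34],[0,0,0,-42.5]]

```text
time: 2.6
ee_pos: [0.4605, -0.161, 0.2309]
tcp_rot: [-90.0, 0.0, 44.2]
wrist_force: [0.0, -0.1, 0.5]
opening: 0.0399
```

```bash
python3 st.py .5855 .031 .18 54.8
```

```text
t 2.6 pos [ 0.4605 -0.161   0.2309] rot [-8.996e+01  2.000e-02  4.418e+01] F [ 0.  -0.1  0.5] op 0.0399 q [-19.3  -3.5   1.5  95.    0.  -63.4]
tool shift 0.2234 0.0509 0.0506 turn -10.62
```

move_arm:
  deltas:
    - [[0.045,0,0.01,-2],[0.09,0,0.02,-4],[0.135,0,0.03,-6],[0.18,0.02,0.041,-8],[0.2235,0.041,0.0505,-10.6]]

```text
time: 3.1
ee_pos: [0.588, 0.032, 0.1901]
tcp_rot: [-90.1, -0.0, 54.5]
wrist_force: [0.2, -0.2, 0.6]
opening: 0.0398
```

move_arm:
  deltas:
    - [[0,0.01,0,0],[0,0.02,0,0],[0,0.02,0,0]]

```text
time: 3.4
ee_pos: [0.586, 0.0295, 0.1689]
tcp_rot: [-89.9, 0.1, 54.4]
wrist_force: [0.4, -0.3, 0.7]
opening: 0.04
```

```bash
python3 st.py .5855 .031 .122 54.8; python3 - <<'E'
from h import *
a=look("scene");b=look("top")
A=cv2.resize(a["color"][90:240,270:400],(480,554),interpolation=cv2.INTER_CUBIC)
B=cv2.resize(b["color"][150:230,270:345],(320,341),interpolation=cv2.INTER_CUBIC)
B=cv2.copyMakeBorder(B,0,554-341,0,0,0);cv2.imwrite("pics/d.png",np.hstack([A,B]))
E
```

```text
t 3.4 pos [0.586  0.0295 0.1689] rot [-89.9    0.1   54.38] F [ 0.4 -0.3  0.7] op 0.04 q [  2.9   9.4   8.   88.8  -0.  -51.5]
tool shift 0.0009 0.0469 0.0013 turn -0.42
```

View pics/d.png

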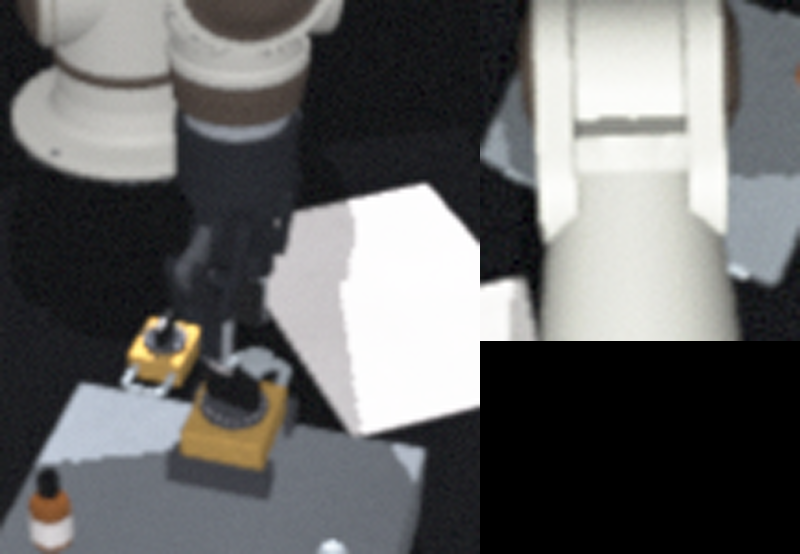

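The wrist hides the lock in the top view. In the scene crop the fingertips (230,345) stand right over the dial bar (230,380), so I descend in steps.

move_arm:
  deltas:
    - [[0,0.012,0,-0.4],[0,0.024,0.001,-0.4],[0,0.035,0.001,-0.4],[0,0.044,0.001,-0.4],[0,0.044,0.001,-0.4]]

```text
time: 4.0
ee_pos: [0.5853, 0.0306, 0.1244]
tcp_rot: [-89.9, 0.1, 54.8]
wrist_force: [-0.4, -0.5, 0.8]
opening: 0.0399
```

move_arm:
  deltas:
    - [[0,0,0,0],[0,0,0,0],[0,0,0,0],[0,0,0,0],[0,0,0,0]]
  claw: 0.005
  newtons: 25

```text
time: 4.5
ee_pos: [0.5861, 0.0309, 0.1267]
tcp_rot: [-90.0, -0.0, 54.8]
wrist_force: [-3.0, 1.7, 4.0]
opening: 0.0125
```

```bash
python3 st.py .5855 .031 .122 54.8;python3 -c "
from workcell import *;print(get_obs()['torque'])"
```

```text
t 4.5 pos [0.5861 0.0309 0.1267] rot [-9.000e+01 -2.000e-02  5.484e+01] F [-3.   1.7  4. ] op 0.0125 q [  3.    9.2   3.2  83.9   0.  -51.8]
tool shift -0.0003 0.0047 0.0005 turn 0.04
[ 0.36114338  0.67692313 -0.02152188]
```

move_arm:
  deltas:
    - [[0,0,0.001,3],[0,0,0.001,10],[0,0,0.001,17],[0,0,0.001,24],[0,0,0.001,30]]

```text
time: 5.0
ee_pos: [0.5861, 0.0308, 0.1268]
tcp_rot: [-90.1, -0.1, 24.5]
wrist_force: [0.3, -2.2, 2.2]
opening: 0.0123
```

```bash
python3 st.py .5855 .031 .122 -22.3;python3 -c "
from workcell import *;print(get_obs()['torque'])"
```

```text
t 5.0 pos [0.5861 0.0308 0.1268] rot [-9.010e+01 -7.000e-02  2.453e+01] F [ 0.3 -2.2  2.2] op 0.0123 q [  3.    9.1   3.   83.8  -0.1 -21.5]
tool shift -0.0005 0.0048 0.0004 turn 46.83
[-0.4201635  -0.22568639  0.04342177]
```

move_arm:
  deltas:
    - [[0,0,-0.0005,6],[0,0,-0.0005,13],[0,0,-0.0005,20],[0,0,-0.0005,27],[0,0,-0.0005,34]]

```text
time: 5.5
ee_pos: [0.5861, 0.0305, 0.1268]
tcp_rot: [-90.0, -0.1, -9.5]
wrist_force: [-0.0, -1.1, 2.2]
opening: 0.0121
```

move_arm:
  deltas:
    - [[0,0,0,5],[0,0,0,10],[0,0,0,12.8],[0,0,0,12.8],[0,0,0,12.8]]

```text
time: 6.0
ee_pos: [0.5861, 0.0304, 0.1267]
tcp_rot: [-90.0, -0.1, -21.9]
wrist_force: [0.8, -3.3, 3.1]
opening: 0.0118
```

```bash
python3 st.py .5855 .031 .122 -22.3;python3 -c "
from workcell import *;print(get_obs()['torque'])"
```

```text
t 6.0 pos [0.5861 0.0304 0.1267] rot [-9.002e+01 -9.000e-02 -2.190e+01] F [ 0.8 -3.3  3.1] op 0.0118 q [ 3.   9.1  3.1 83.9 -0.1 24.9]
tool shift -0.0007 0.0047 0.0003 turn 0.4
[-0.81673008 -0.22318118 -0.04905686]
```

move_arm:
  deltas:
    - [[0,0,0,0],[0,0,0,0],[0,0,0,0]]
  claw: 0.04

```text
time: 6.3
ee_pos: [0.5854, 0.0311, 0.126]
tcp_rot: [-90.0, 0.0, -21.9]
wrist_force: [-0.3, -0.0, -0.4]
opening: 0.0398
```

move_arm:
  deltas:
    - [[0,-0.02,0,0],[0,-0.05,0,0],[-0.03,-0.08,0,0],[-0.07,-0.1,0,0],[-0.11,-0.1,0,0]]
  claw: 0.075

```text
time: 6.8
ee_pos: [0.4833, 0.0725, 0.2289]
tcp_rot: [-89.9, -0.2, -22.0]
wrist_force: [-0.7, 0.7, 0.1]
opening: 0.0745
```

move_arm:
  deltas:
    - [[-0.045,0,0,0],[-0.09,0,0,0],[-0.11,0,0,0],[-0.11,0,0,0]]

```text
time: 7.2
ee_pos: [0.3796, 0.114, 0.227]
tcp_rot: [-89.9, -0.1, -21.8]
wrist_force: [-0.6, 0.4, 0.9]
opening: 0.0747
```

```bash
python3 st.py .5274 .0565 .2 -22.3; python3 - <<'E'
from h import *
a=look("scene");b=look("top")
A=cv2.resize(a["color"][160:240,290:370],(400,400),interpolation=cv2.INTER_CUBIC)
B=cv2.resize(b["color"][150:230,270:350],(400,400),interpolation=cv2.INTER_CUBIC)
cv2.imwrite("pics/e.png",np.hstack([A,B]))
np.savez("top1.npz",**b)
E
```

```text
t 7.2 pos [0.3796 0.114  0.227 ] rot [-8.993e+01 -5.000e-02 -2.183e+01] F [-0.6  0.4  0.9] op 0.0747 q [ 16.7 -16.   -9.8  96.2   0.   38.5]
tool shift 0.1586 0.027 0.0016 turn 0.47
```

View pics/e.png

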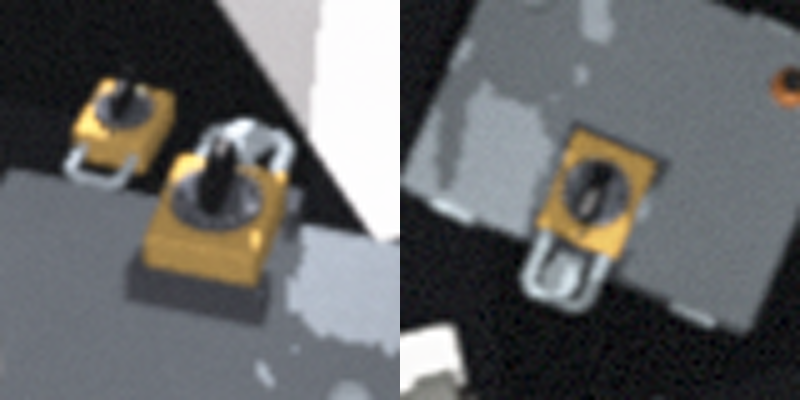

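The pointer now aims at the shackle along the body (595,205 to 585,225). I'll measure how far out the shackle is before and after the turn.

```bash
cat > sh.py <<'E'
from h import *
from scipy.ndimage import map_coordinates
def prof(c,h=.096):
    y=np.deg2rad(-22.3);ax=np.array([np.cos(y),np.sin(y)]);ay=np.array([-ax[1],ax[0]]);o=np.array([.586,.032])
    G=cv2.cvtColor(c["color"],cv2.COLOR_BGR2GRAY).astype(float)
    def s(a,b):
        a,b=np.broadcast_arrays(a,b);uv=np.array([proj(c,np.r_[o-i*ax+j*ay,h]) for i,j in zip(a.ravel(),b.ravel())])
        return map_coordinates(G,[uv[:,1],uv[:,0]],order=1).reshape(a.shape)
    a=np.arange(.055,.1,.0005)[:,None];b=np.arange(-.008,.0081,.002)[None]
    p=s(a,b).mean(1);th=60
    i=np.where(p>th)[0].max();q=s(np.arange(.048,.064,.002)[:,None],np.arange(-.04,.04,.0005)[None]).mean(0)
    j=np.where(q>th)[0]
    return "outer edge mm",a[i,0]*1e3,"side edges mm",-40+.5*j.min(),-40+.5*j.max(),p[::6].astype(int),q[::6].astype(int)
if __name__=="__main__":
    for f in("top0.npz","top1.npz"): print(f,*prof(dict(np.load(f))))
E
python3 sh.py
```

```text
top0.npz outer edge mm 78.00000000000001 side edges mm -25.0 28.5 [166 169 173 177 183 190 173 110  48  20  18  19  19  21  22  19] [ 25  20  19  21  33  65 105 120 102  78  94 126 144 163 185 195 186 154
 119 129 163 161 114  59  33  33  34]
top1.npz outer edge mm 80.00000000000001 side edges mm -27.0 28.0 [178 183 184 179 175 172 164 136  85  37  17  17  21  20  18  17] [ 27  24  20  22  47  97 138 144 111  95 137 186 201 188 167 157 147 120
 105 139 178 167 108  49  21  21  27]
```

move_arm:
  deltas:
    - [[0.04,0,0,0.4],[0.08,0,0.001,0.4],[0.12,0.01,0.001,0.4],[0.15,0.03,0.002,0.4],[0.162,0.05,0.002,0.4]]

```text
time: 7.8
ee_pos: [0.5354, 0.0526, 0.1742]
tcp_rot: [-90.0, 0.0, -22.5]
wrist_force: [-0.9, 0.1, -0.1]
opening: 0.0749
```

move_arm:
  deltas:
    - [[0,0.02,0,0],[0,0.04,0,0],[0,0.04,0,0]]

```text
time: 8.1
ee_pos: [0.5318, 0.0536, 0.1327]
tcp_rot: [-90.2, 0.3, -22.4]
wrist_force: [0.5, -0.6, 0.4]
opening: 0.0749
```

```bash
python3 st.py .524 .0562 .083 -22.3
```

```text
t 8.1 pos [0.5318 0.0536 0.1327] rot [-90.15   0.28 -22.42] F [ 0.5 -0.6  0.4] op 0.0749 q [ 5.8  2.3 -3.6 84.4 -0.  28.2]
tool shift -0.0082 0.0497 -0.0005 turn -0.12
```

move_arm:
  deltas:
    - [[-0.005,0.01,0,0],[-0.008,0.025,0,0],[-0.008,0.038,0,0],[-0.008,0.048,0,0],[-0.008,0.048,0,0]]

```text
time: 8.6
ee_pos: [0.5246, 0.0574, 0.087]
tcp_rot: [-90.0, 0.1, -22.4]
wrist_force: [0.8, 0.4, -0.4]
opening: 0.0752
```

move_arm:
  deltas:
    - [[0,0,0,0],[0,0,0,0],[0,0,0,0],[0,0,0,0],[0,0,0,0]]
  claw: 0.04
  newtons: 25

```text
time: 9.1
ee_pos: [0.5254, 0.0573, 0.0892]
tcp_rot: [-90.0, -0.1, -22.4]
wrist_force: [-2.2, -2.7, 6.0]
opening: 0.0475
```

```bash
python3 st.py .524 .0562 .083 -22.3
```

```text
t 9.1 pos [0.5254 0.0573 0.0892] rot [-8.999e+01 -7.000e-02 -2.239e+01] F [-2.2 -2.7  6. ] op 0.0475 q [ 6.2  1.6 -9.2 79.2 -0.  28.6]
tool shift -0.0009 0.0062 -0.0015 turn -0.09
```

move_arm:
  deltas:
    - [[-0.002,0,-0.001,0],[-0.004,0,-0.001,0],[-0.006,0,-0.001,0],[-0.008,0,-0.001,0],[-0.008,0,-0.001,0]]

```text
time: 9.6
ee_pos: [0.5175, 0.0602, 0.0887]
tcp_rot: [-89.9, -0.0, -22.3]
wrist_force: [2.3, 4.6, 5.9]
opening: 0.0475
```

```bash
python3 st.py .524 .0562 .083 -22.3
```

```text
t 9.6 pos [0.5175 0.0602 0.0887] rot [-8.993e+01 -3.000e-02 -2.233e+01] F [2.3 4.6 5.9] op 0.0475 q [  6.6   0.6 -10.3  79.1   0.   28.9]
tool shift 0.0076 0.0057 -0.0012 turn -0.03
```

move_arm:
  deltas:
    - [[-0.002,0,0.0005,0],[-0.004,0,0.0005,0],[-0.006,0,0.0005,0],[-0.007,0,0.0005,0],[-0.007,0,0.0005,0]]

```text
time: 10.1
ee_pos: [0.511, 0.0629, 0.0883]
tcp_rot: [-90.0, -0.0, -22.4]
wrist_force: [3.2, 4.4, 4.3]
opening: 0.0479
```

move_arm:
  deltas:
    - [[-0.001,0,0,0],[-0.002,0,0,0],[-0.002,0,0,0]]

```text
time: 10.4
ee_pos: [0.5095, 0.0631, 0.0883]
tcp_rot: [-90.0, -0.1, -22.4]
wrist_force: [4.6, 0.1, 2.7]
opening: 0.0478
```

```bash
python3 st.py .524 .0562 .083 -22.3
```

```text
t 10.4 pos [0.5095 0.0631 0.0883] rot [-9.003e+01 -7.000e-02 -2.239e+01] F [4.6 0.1 2.7] op 0.0478 q [  7.1  -0.4 -11.3  79.1  -0.1  29.5]
tool shift 0.016 0.0053 -0.0008 turn -0.09
```

move_arm:
  deltas:
    - [[-0.001,0,0,0],[-0.002,0,0,0],[-0.003,0,0,0],[-0.003,0,0,0],[-0.003,0,0,0]]

```text
time: 10.9
ee_pos: [0.5087, 0.0632, 0.0888]
tcp_rot: [-90.1, -0.3, -22.4]
wrist_force: [15.1, -6.3, 0.4]
opening: 0.0478
```

```bash
python3 st.py .524 .0562 .083 -22.3
```

```text
t 10.9 pos [0.5087 0.0632 0.0888] rot [-90.05  -0.33 -22.42] F [15.1 -6.3  0.4] op 0.0478 q [  7.2  -0.8 -11.6  78.9  -0.2  29.6]
tool shift 0.0168 0.0058 -0.0007 turn -0.12
```

The hard stop is reached at 16 N after about 17 mm of travel. I relax, release and go up.

move_arm:
  deltas:
    - [[0.001,0,0,0],[0.002,0,0,0],[0.002,0,0,0]]

```text
time: 11.2
ee_pos: [0.5088, 0.0631, 0.0884]
tcp_rot: [-90.0, -0.1, -22.4]
wrist_force: [5.8, -1.8, 4.4]
opening: 0.0475
```

move_arm:
  deltas:
    - [[0,0,0,0],[0,0,0,0],[0,0,0,0]]
  claw: 0.078

```text
time: 11.5
ee_pos: [0.5074, 0.0637, 0.0875]
tcp_rot: [-90.1, 0.1, -22.4]
wrist_force: [-0.7, -0.5, 0.2]
opening: 0.0778
```

move_arm:
  deltas:
    - [[0,-0.03,0,0],[0,-0.07,0,0],[-0.03,-0.11,0,0],[-0.07,-0.13,0,0],[-0.11,-0.13,0,0]]

```text
time: 12.0
ee_pos: [0.4061, 0.1061, 0.2209]
tcp_rot: [-89.9, -0.1, -22.4]
wrist_force: [0.2, 1.9, -0.6]
opening: 0.0782
```

move_arm:
  deltas:
    - [[-0.02,0,0,0],[-0.03,0,0,0],[-0.03,0,0,0]]

```text
time: 12.3
ee_pos: [0.3782, 0.1174, 0.2183]
tcp_rot: [-90.0, -0.0, -22.3]
wrist_force: [0.5, -0.1, 0.1]
opening: 0.0779
```

```bash
python3 st.py .586 .0308 .19 -22.3; python3 - <<'E'
from h import *
from sh import prof
a=look("scene");b=look("top")
A=cv2.resize(a["color"][160:240,290:370],(400,400),interpolation=cv2.INTER_CUBIC)
B=cv2.resize(b["color"][150:230,270:350],(400,400),interpolation=cv2.INTER_CUBIC)
cv2.imwrite("pics/f.png",np.hstack([A,B]))
np.savez("top2.npz",**b);print(*prof(b))
E
```

```text
t 12.3 pos [0.3782 0.1174 0.2183] rot [-8.999e+01 -1.000e-02 -2.231e+01] F [ 0.5 -0.1  0.1] op 0.0779 q [ 17.2 -16.2 -10.9  95.3  -0.   39.6]
tool shift 0.2251 0.0283 -0.0013 turn -0.01
outer edge mm 97.00000000000003 side edges mm -26.5 29.0 [176 177 180 179 173 156 125  73  30  25  60 111 136 113  62  25] [ 26  24  22  24  42  91 145 164 134 106 139 187 199 184 166 157 147 120
  96 121 170 178 132  68  28  24  26]
```

View pics/f.png

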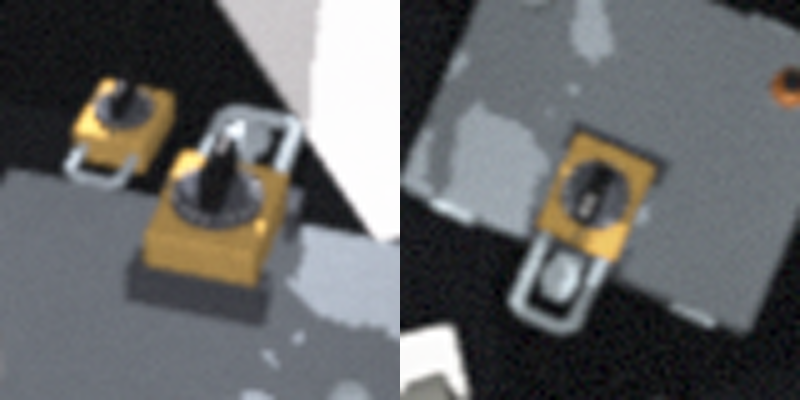

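The top view shows the shackle fully out (crossbar at 545,325), with the stud head (560,275) clear inside the loop. Next I grip the body.

move_arm:
  deltas:
    - [[0.045,0,0,0],[0.09,0,0,0],[0.135,0,-0.001,0],[0.18,0,-0.001,0],[0.225,0.01,-0.001,0]]

```text
time: 12.9
ee_pos: [0.5893, 0.0287, 0.208]
tcp_rot: [-90.0, -0.0, -22.4]
wrist_force: [-0.3, 1.4, 0.4]
opening: 0.0778
```

move_arm:
  deltas:
    - [[0,0.02,0,0],[0,0.04,0,0],[0,0.055,0,0],[0,0.055,0,0]]

```text
time: 13.3
ee_pos: [0.586, 0.0296, 0.1497]
tcp_rot: [-90.1, 0.3, -22.4]
wrist_force: [-0.0, 0.6, 0.3]
opening: 0.0783
```

```bash
python3 st.py .586 .0308 .083 -22.3
```

```text
t 13.3 pos [0.586  0.0296 0.1497] rot [-90.14   0.28 -22.44] F [-0.   0.6  0.3] op 0.0783 q [ 2.9  9.5  6.  86.8 -0.  25.3]
tool shift -0.0005 0.0667 0.0011 turn -0.14
```

move_arm:
  deltas:
    - [[0,0.02,0.001,0],[0,0.04,0.001,0],[0,0.055,0.001,0],[0,0.065,0.001,0],[0,0.065,0.001,0]]

```text
time: 13.8
ee_pos: [0.5864, 0.0313, 0.0871]
tcp_rot: [-90.0, 0.1, -22.4]
wrist_force: [-0.7, 0.3, 0.8]
opening: 0.0777
```

move_arm:
  deltas:
    - [[0,0,0,0],[0,0,0,0],[0,0,0,0],[0,0,0,0],[0,0,0,0]]
  claw: 0.05
  newtons: 60

```text
time: 14.3
ee_pos: [0.5876, 0.0313, 0.0898]
tcp_rot: [-90.0, -0.1, -22.4]
wrist_force: [-0.4, -0.8, 6.2]
opening: 0.0566
```

```bash
python3 st.py .586 .0308 .083 -22.3
```

```text
t 14.3 pos [0.5876 0.0313 0.0898] rot [-89.97  -0.14 -22.38] F [-0.4 -0.8  6.2] op 0.0566 q [ 3.1  9.6 -0.4 79.8 -0.  25.4]
tool shift -0.0012 0.0068 -0.0011 turn -0.08
```

move_arm:
  deltas:
    - [[0,-0.005,0,0],[0,-0.01,0,0],[0,-0.015,0,0],[0,-0.02,0,0],[0,-0.02,0,0]]

```text
time: 14.8
ee_pos: [0.5869, 0.0317, 0.1091]
tcp_rot: [-90.0, -0.0, -22.4]
wrist_force: [0.6, -0.2, -5.4]
opening: 0.0565
```

```bash
python3 st.py .586 .0308 .083 -22.3
```

```text
t 14.8 pos [0.5869 0.0317 0.1091] rot [-8.997e+01 -2.000e-02 -2.236e+01] F [ 0.6 -0.2 -5.4] op 0.0565 q [ 3.1  9.4  1.5 82.   0.  25.4]
tool shift -0.0005 0.0261 -0.0012 turn -0.06
```

Wrist Fz is -5.4 N, the lock's weight hanging free. I continue up.

move_arm:
  deltas:
    - [[0,-0.015,0,0],[0,-0.03,0,0],[0,-0.045,0,0],[0,-0.06,0,0],[0,-0.075,0,0]]

```text
time: 15.3
ee_pos: [0.5871, 0.0315, 0.1854]
tcp_rot: [-90.0, -0.1, -22.4]
wrist_force: [0.1, -0.4, -5.9]
opening: 0.0568
```

move_arm:
  deltas:
    - [[0,-0.02,0,0],[0,-0.04,0,0],[0,-0.06,0,0],[0,-0.07,0,0],[0,-0.075,0,0]]

```text
time: 15.8
ee_pos: [0.5872, 0.0315, 0.2601]
tcp_rot: [-89.9, -0.1, -22.4]
wrist_force: [-1.4, 0.3, -6.3]
opening: 0.0566
```

move_arm:
  deltas:
    - [[0,0,0,0],[0,0,0,0],[0,0,0,0],[0,0,0,0],[0,0,0,0]]

```text
time: 16.3
ee_pos: [0.5867, 0.0315, 0.2579]
tcp_rot: [-90.0, 0.0, -22.4]
wrist_force: [0.4, 0.7, -5.2]
opening: 0.0565
```

```bash
python3 st.py .586 .0308 .083 -22.3; python3 - <<'E'
from h import *
a=look("scene");cv2.imwrite("pics/g.png",cv2.resize(a["color"][100:260,240:420],(720,640))[:600])
E
```

```text
t 16.3 pos [0.5867 0.0315 0.2579] rot [-9.002e+01  4.000e-02 -2.237e+01] F [ 0.4  0.7 -5.2] op 0.0565 q [ 3.1 11.1 19.8 98.8 -0.  25.4]
tool shift -0.0004 0.1749 -0.0009 turn -0.07
```

View pics/g.png

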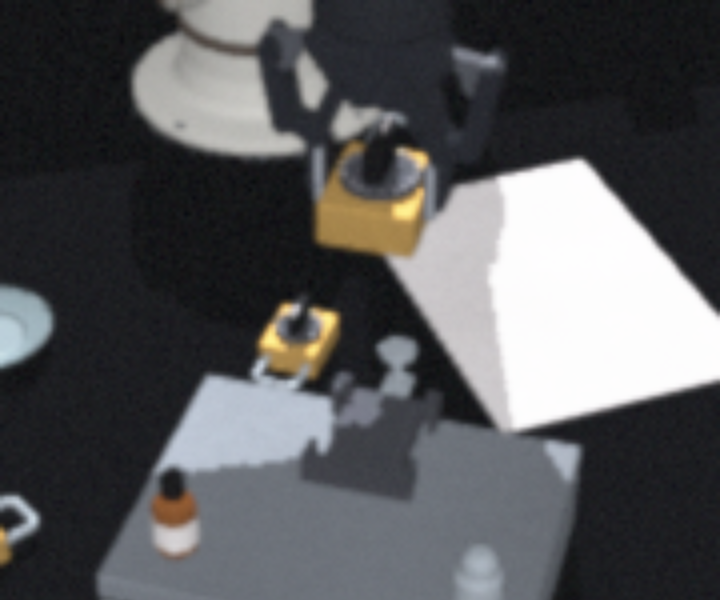

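The lock (370,200) hangs level in the gripper, dial up and well clear of the stud (397,355). The objective and bottle stand where they were. I hand it in.

```bash
python3 -c "
from workcell import *
print(job_done());print(get_obs()['ee_pos'],get_obs()['wrist_force'])"
```

```text
the job is handed in; nothing more can be done
None
the job is handed in; nothing more can be done
```

The opened lock is off the stud and held level, dial up, about 17 cm above where it lay. I handed the job in at about 16 s, with no verdict reported.

- **Dial:** I turned it about 77° clockwise, and the next picture showed the pointer at the shackle side.
- **Click:** the image measurement of the shackle's spring-out was only about 2 mm, less than the 4 to 6 mm expected. The pull then confirmed it was free.
- **Shackle:** I pulled it out until it met a hard stop at about 16 N, roughly 17 mm of travel. The outer edge in the top view moved from 78 to 97 mm from the lock's centre.
- **Lift:** I gripped the body across its width at 60 N and went straight up. Sideways forces at the wrist stayed within about 1.5 N.
- **Last checks:** tool tilt was under 0.1° and the wrist carried about 5.2 N, the lock's weight. The objective and oil bottle were still standing on the case.
- **Not confirmed:** the gripper mostly hid the shackle in the last picture. That it is still open rests on the earlier view and on nothing having touched it since.

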